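# Shut and latch the chaff box hatch

### The job

Two low metal chaff boxes stand on the counter and the hatch of one has been left ajar. Press that hatch down until it is fully shut, then turn its wing knob clockwise (seen from above) by the rest of its quarter turn, so that the hidden cam tongue swings behind the front frame edge, and let go.

Things in the scene. Friction and masses are not known exactly. Their poses are not given: they have to be found in the camera images.
- chaff_box_hatch (a joint): hinge of the ajar hatch, rad: 0 = shut flat, grows as the front edge rises (starts 0.3 to 0.6); a stiff hinge, stays where left, about 2 N near the front moves it. Steel plate 150 mm front to back, 130 wide, 4 thick, hinged along its far edge, on a fixed aluminium box 190 x 160 mm, 90 high, turned up to 0.5 rad. The other, identical box is shut and latched.
- chaff_box_knob (a joint): turn of the wing knob on the ajar hatch, rad: 0 = wing parallel to the hatch's front edge; grows clockwise from above to a stop at 1.57 = nose to the front edge, tongue behind the frame. Starts 0.15 to 0.45, tongue clear. Stays where left; takes 0.06 N m. The tongue points as the nose does; turned out before the hatch is shut, it strikes the frame and the hatch cannot shut.
- chaff_box_press (a point): a good place to press: on the hatch's top face near its front left corner seen from the robot (10 mm behind the front edge, 15 from the left edge). Moves with the hatch; when shut, 95.5 mm above the counter. z is square to the plate, up; -x points from hinge to front edge. Hinge axis 140 mm along +x, 2 mm below the face. Knob axis 19 mm along +x, 50 along -y from here.
- chaff_box_wing (a point): middle of the knob's black wing, on its axis, 28 mm above the hatch's top face, 14 below the wing's top; 123.5 mm above the counter when shut. The wing is an upright bar 14 mm thick (grip across this), 34 high, 51 long, on a collar 8 mm high, 20 mm wide. z: knob axis, up; the wing runs along y; -y is the rounded nose with a white line on top (31 mm from the axis; tail 20).

How it is judged:
On the way, in this order (a step that is already met when the one before it is completed fails the run):
1. the hatch is shut while its tongue is still clear of the frame edge (value of joint chaff_box_hatch below 0.05 rad and value of joint chaff_box_knob below 0.8 rad), for 0.1 s.
2. the knob is turned so that the tongue is behind the frame edge (value of joint chaff_box_hatch below 0.05 rad and value of joint chaff_box_knob above 1.35 rad), for 0.1 s.
At the end, for the whole second after the job is handed in: the hatch lies shut (within 0.05 rad, about 7 mm at its front edge) and its wing knob is turned to within about 12 degrees of its clockwise stop (over 1.35 rad), the tongue behind the frame edge (all of step 2); the robot touches nothing.
It also fails if it takes over 48 s, if anything falls off the work surface, if the arm or the gripper's body presses on something with over 40 N, if the wrist force passes 120 N, or if a joint passes its speed limit or range.

### The arm

A 6-joint arm with a two-finger parallel gripper is mounted at the origin on a cart in front of the work surface, level with it; the furniture and walls round the work are solid. World frame = base frame: x ahead of the robot, y to its left, z up, the work surface at z = 0. Lengths are in m, angles in rad, forces in N, time in s.
With the tool pointing down it reaches from about 0.275 to 1 m from the base axis. Payload 8.4 kg.
Tool frame: the origin (TCP) lies midway between the tips of the shut fingers; the grasp point (between the pads) lies 19 mm behind it; y points along the fingers, z is the direction in which the jaws open and shut, and the axes are right-handed (so a half turn about y gives the same grasp; the last joint's range is limited). The gripper opens to 85 mm and grips with 20 to 120 N. Pads are 22 mm wide; open, the fingers measure 114 mm over their backs; the gripper's body (76 mm by 85 mm) begins 54 mm behind the grasp point. The pads swing forward as they close: fully open they stand 13 mm farther back than shut.
Start: joints at [-1.248, 0.353, 1.633, -0, 1.155, -0.002], TCP at [0.199, -0.592, 0.231] pointing down, gripper open.
Joint ranges: [-2.63, 2.63], [-0.92, 2.1], [0.06, 2.66], [-1.3, 4.44], [0, 2.69], [-3.02, 3.02]. Speed limits (rad/s): [2.22, 2.22, 2.79, 3.14, 3.14, 3.14].

### API

Orientations are given as a rotation vector (axis times angle).
In Python, from bench import bot gives the robot as it stands. The module is installed in compiled form; this text tells all that it offers.
- The arm moves only by the tool play_rows, never from a script. Its argument "series" is a list that holds one entry, the list of rows, each a list of 7 numbers: the shift along the tool's x, y, z each as a share of 0.1 m, from -1 to 1, then the turn, a rotation vector about the tool's x, y, z each as a share of 90 degrees, from -1 to 1, then the opening, from 0 (shut) to 1 (fully open). In form: [[[dx, dy, dz, wx, wy, wz, gripper], ...]]. A call has exactly 5 rows; each row shifts and turns the pose as measured when the row begins, along the tool's axes as they then stand; what a row does not reach is not made up. A row lasts 1/10 s, in which the tool goes at most 50 mm and 8.59 degrees, less where a joint would pass 70% of its speed; a pose out of reach is approached as far as the arm can. A call with a number of a shift or a turn outside -1 to 1 is refused whole. A call with a gripper value outside its range is refused whole. The fingers move at their own pace and stop on an object; "grip_force" is the grip in N (left out, the last holds). Time passes only in rows, so rows that do not move let the fingers close, or fill a call up. It gives the time, the measured TCP pose, the force and the opening at its end, in the units of the state.
- bot.state(): the state, without advancing time (a new reading comes with each control period).
- bot.get_image(name): name is "scene" or "top"; returns the picture (384x512x3 uint8, red, green, blue); there is no depth.
- bot.get_calibration(name): a dict with "fx", "fy", "cx", "cy" (pixels), "k1" (the pictures are not rectified: a ray, as slopes to the right and down, at radius r is drawn at 1 + k1 r^2 times it, then the intrinsics apply), "R" (3x3) and "t" (3): a world point X has camera coordinates R X + t. Camera axes: x right, y down, z forward; pixel columns grow to the right and rows downward; lengths in m; the calibration is good to about 2 mm. A picture is of the moment at which its call begins. get_calibration takes no time and is no camera call.
- bot.job_done(): hands the job in, once; it reports no verdict.
The state is a dict: "clock": time; "joints": joint angles; "joint_vel": joint speeds; "effort": joint torques, N m; "position": TCP position; "tool_rot": TCP orientation; "ft_force": force on the tool from outside, world axes, zero at the start; "wrist_torque": the same for the moment, N m; "opening": opening from 0.0 (shut) to 1.0 (fully open).
Only numpy, scipy, OpenCV 4.12 (cv2) and the standard library are available. Lean on these libraries where they do the work, as an engineer would, in place of code of your own. Each camera call takes 0.05 s, during which the arm holds its last target.

## Working session

There is one attempt and no reset: what is moved stays moved. The work goes in short steps, Python scripts to look and compute and a tool call to move; the robot and the scene stay as the last step left them, time stands still between calls to the robot, and variables do not carry over. Pictures are saved under pics/ and viewed, and the job is handed in when it is done.

Besides the shell and the picture viewer there is one more tool, called as name(argument=value, ...) on one line, values as JSON. play_rows: Moves the arm, as the interface text tells. Its arguments: {"type":"object","properties":{"series":{"type":"array","items":{"type":"array","items":{"type":"array","items":{"type":"number","minimum":-1,"maximum":1}}}},"grip_force":{"type":"number"}},"required":["series"]}

```bash
mkdir -p pics
python3 - <<'E'
from bench import bot
import cv2
s=bot.state(); print(s)
for n in ("scene","top"):
    im=bot.get_image(n); cv2.imwrite(f"pics/{n}0.png",im[:,:,::-1]); 
    c=bot.get_calibration(n); print(n,c)
E
```

```text
{'clock': 0.0, 'joints': array([-1.24838037e+00,  3.53633068e-01,  1.63416526e+00,  2.06563763e-05,
        1.15517890e+00, -2.39180545e-03]), 'joint_vel': array([ 1.00755530e-03, -5.39265670e-06, -1.09972279e-03,  1.18616219e-03,
       -1.24477222e-03,  5.33252548e-04]), 'effort': array([-1.08431213e-03, -6.05242109e+01, -3.42070198e+01, -6.65520179e-05,
        9.12227231e-03, -5.62369632e-05]), 'position': array([ 0.19931095, -0.59185488,  0.23055778]), 'tool_rot': array([-0.33539867,  2.04722063, -2.04438073]), 'ft_force': array([-0.24932627,  0.020411  , -0.88556793]), 'wrist_torque': array([ 0.05447195,  0.0133573 , -0.01267984]), 'opening': 0.9982133294794348}
scene {'fx': 466.64983877975527, 'fy': 466.64983877975527, 'cx': 259.7633462434933, 'cy': 189.21695058804843, 'k1': 0.0026142065929634826, 'R': array([[-0.78015905, -0.62520772, -0.02161388],
       [-0.22011617,  0.30668254, -0.92601009],
       [ 0.58557726, -0.71767759, -0.37687949]]), 't': array([0.36421603, 0.30053656, 0.69374555])}
top {'fx': 377.2573137561871, 'fy': 377.2573137561871, 'cx': 252.9738123208027, 'cy': 186.36513365106947, 'k1': -0.08996650533921577, 'R': array([[-3.07802548e-04, -9.99524541e-01, -3.08317721e-02],
       [-9.97485015e-01,  2.49214634e-03, -7.08338459e-02],
       [ 7.08770046e-02,  3.07324278e-02, -9.97011519e-01]]), 't': array([-0.06941527,  0.54461816,  0.99605162])}
```

View pics/scene0.png

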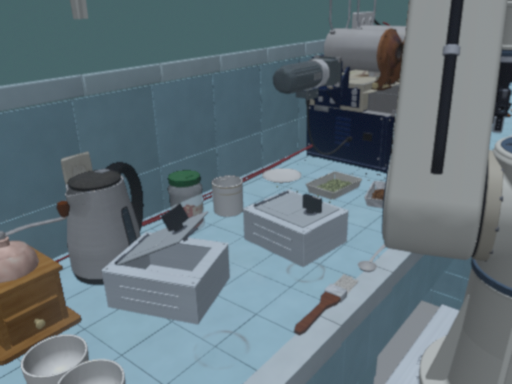

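View pics/top0.png

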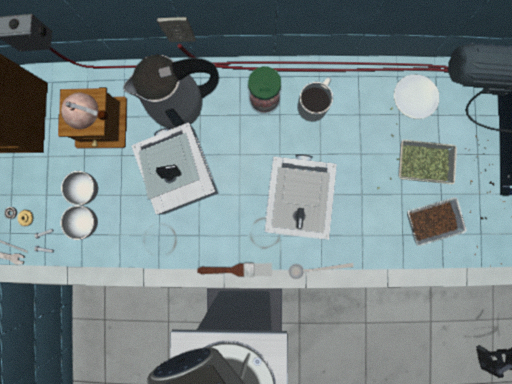

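The ajar box is the left one: around (174,168) in the top picture and (170,270) in the scene picture. The other box, around (302,197) in top, is shut. I'll zoom in next.

Run:
```python
import cv2
a=cv2.imread("pics/top0.png")[110:225,120:230]; cv2.imwrite("pics/t0z.png",cv2.resize(a,None,fx=5,fy=5,interpolation=cv2.INTER_CUBIC))
a=cv2.imread("pics/scene0.png")[190:320,100:240]; cv2.imwrite("pics/s0z.png",cv2.resize(a,None,fx=4.5,fy=4.5,interpolation=cv2.INTER_CUBIC))
```

```text
(no output)
```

View pics/t0z.png

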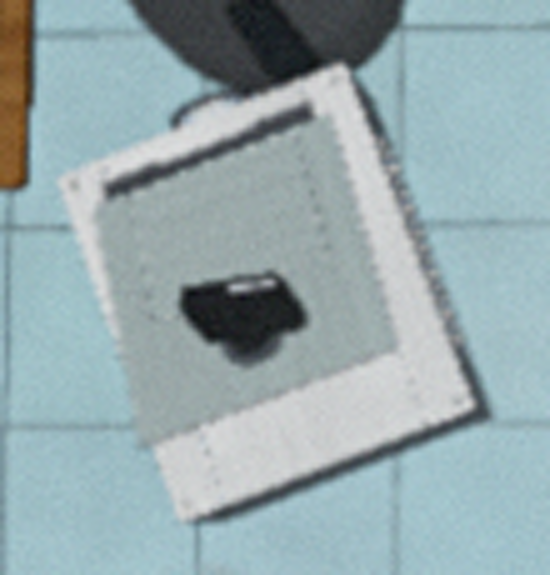

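View pics/s0z.png

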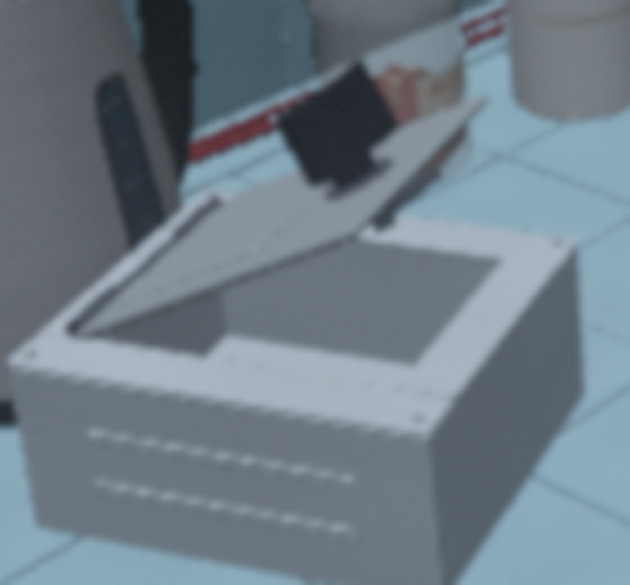

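```bash
cat > h.py <<'E'
import numpy as np, cv2
from scipy.spatial.transform import Rotation as Ro
from bench import bot
def K(c): return np.array([[c['fx'],0,c['cx']],[0,c['fy'],c['cy']],[0,0,1.]]), np.array([c['k1'],0,0,0,0.])
def ray(n,uv):
    c=bot.get_calibration(n); k,d=K(c)
    p=cv2.undistortPoints(np.array([[uv]],float),k,d)[0,0]
    R=np.array(c['R']);t=np.array(c['t'])
    v=R.T@np.array([p[0],p[1],1]); return -R.T@t, v/np.linalg.norm(v)
def onz(n,uv,z):
    o,v=ray(n,uv); return o+v*(z-o[2])/v[2]
def tri(u1,u2):
    o1,v1=ray("top",u1);o2,v2=ray("scene",u2)
    A=np.stack([v1,-v2],1); s=np.linalg.lstsq(A,o2-o1,rcond=None)[0]
    a=o1+s[0]*v1;b=o2+s[1]*v2; return (a+b)/2, np.linalg.norm(a-b)
def proj(n,X):
    c=bot.get_calibration(n); k,d=K(c)
    return cv2.projectPoints(np.atleast_2d(X).astype(float),cv2.Rodrigues(np.array(c['R']))[0],np.array(c['t']),k,d)[0][:,0]
def st():
    s=bot.state(); R=Ro.from_rotvec(s['tool_rot']).as_matrix()
    print('t',round(s['clock'],2),'p',s['position'].round(4),'F',s['ft_force'].round(1),'op',round(s['opening'],3),'J',s['joints'].round(3))
    print(R.round(3)); return s,R
E
cat > m.py <<'E'
from h import *
Z=lambda x,y:(x/5+120-.4,y/5+110-.4)
S=lambda x,y:(x/4.5+100-.4,y/4.5+190-.4)
st()
c=[onz("top",Z(*p),0.09) for p in ((65,182),(348,65),(480,408),(187,520))]
BL,BR,FR,FL=c
for p in c: print(p.round(4))
print("w",np.linalg.norm(BL-BR),np.linalg.norm(FL-FR),"d",np.linalg.norm(BL-FL),np.linalg.norm(BR-FR))
for a,b in ((FL,BL),(FR,BR)): d=b-a; print('ang',np.arctan2(d[1],d[0]))
for a,b in ((FR,FL),(BR,BL)): d=b-a; print('angy',np.arctan2(-d[0],d[1]))
# scene check of box corners (z=.09)
for p in ((10,360),(432,437),(578,248)): print('scene',onz("scene",S(*p),0.09).round(4))
# hatch
print('hinge', [onz("top",Z(*p),0.093).round(4) for p in ((105,190),(312,108))])
print('FLhatch?',tri(Z(148,443),S(357,237)))
print('FRhatch?',tri(Z(398,350),S(485,100)))
E
python3 m.py
```

```text
t 0.1 p [ 0.1993 -0.5919  0.2306] F [ 0.2 -0.5 -0.2] op 1.001 J [-1.248  0.354  1.634 -0.     1.155 -0.002]
[[-0.948 -0.     0.319]
 [-0.319  0.001 -0.948]
 [-0.    -1.    -0.001]]
[0.6442 0.237  0.09  ]
[0.7032 0.0906 0.09  ]
[0.5275 0.0213 0.09  ]
[0.4712 0.1697 0.09  ]
w 0.15786954134182177 0.15870579988992778 d 0.18562015792903327 0.18883054506177363
ang 0.3712717911058284
ang 0.3757271998219443
angy 0.36272119060660724
angy 0.38300009540990215
scene [0.6462 0.2413 0.09  ]
scene [0.4658 0.1755 0.09  ]
scene [0.5213 0.0314 0.09  ]
hinge [array([0.6392, 0.2148, 0.093 ]), array([0.6804, 0.1081, 0.093 ])]
FLhatch? (array([0.50716905, 0.16848791, 0.16046269]), np.float64(0.00018467475915522286))
FRhatch? (array([0.55146727, 0.05138297, 0.16222869]), np.float64(0.002957438102441648))
```

```bash
cat >> h.py <<'E'
def plan(target,yaw=None,maxmm=45,n=None):
    """rows to bring TCP to target, tool pointing down with tool-z heading yaw"""
    s,R=st(); p=s['position'].copy(); tz=R[:,2]
    y0=np.arctan2(tz[1],tz[0]); yaw=y0 if yaw is None else yaw
    dy=(yaw-y0+np.pi)%(2*np.pi)-np.pi
    d=np.array(target)-p
    n=n or max(int(np.ceil(np.linalg.norm(d)/(maxmm/1e3))),int(np.ceil(abs(dy)/np.radians(8.5))),1)
    print('yaw',round(y0,3),'dyaw',round(dy,3),'d',d.round(4),'rows',n)
    z=np.array([0,0,1.]);
    for i in range(n):
        a=y0+dy*i/n; zt=np.array([np.cos(a),np.sin(a),0]); yt=-z; xt=np.cross(yt,zt)
        Ri=np.stack([xt,yt,zt],1)
        if i==0: tilt=Ro.from_matrix(R.T@Ri).as_rotvec(); print('tilt',tilt.round(4))
        sh=Ri.T@(d/n)/.1
        print([*sh.round(2).tolist(),0,round(-dy/n/(np.pi/2),3),0])
E
python3 -c "
from h import *
plan((0.51,0.155,0.24),0.07)"
```

```text
t 0.1 p [ 0.1993 -0.5919  0.2306] F [ 0.2 -0.5 -0.2] op 1.001 J [-1.248  0.354  1.634 -0.     1.155 -0.002]
[[-0.948 -0.     0.319]
 [-0.319  0.001 -0.948]
 [-0.    -1.    -0.001]]
yaw -1.246 dyaw 1.316 d [0.3107 0.7469 0.0094] rows 18
tilt [ 0.0013 -0.     -0.    ]
[-0.3, -0.01, -0.34, 0, np.float64(-0.047), 0]
[-0.32, -0.01, -0.32, 0, np.float64(-0.047), 0]
[-0.34, -0.01, -0.29, 0, np.float64(-0.047), 0]
[-0.36, -0.01, -0.27, 0, np.float64(-0.047), 0]
[-0.38, -0.01, -0.24, 0, np.float64(-0.047), 0]
[-0.4, -0.01, -0.21, 0, np.float64(-0.047), 0]
[-0.41, -0.01, -0.18, 0, np.float64(-0.047), 0]
[-0.42, -0.01, -0.15, 0, np.float64(-0.047), 0]
[-0.43, -0.01, -0.12, 0, np.float64(-0.047), 0]
[-0.44, -0.01, -0.09, 0, np.float64(-0.047), 0]
[-0.45, -0.01, -0.05, 0, np.float64(-0.047), 0]
[-0.45, -0.01, -0.02, 0, np.float64(-0.047), 0]
[-0.45, -0.01, 0.01, 0, np.float64(-0.047), 0]
[-0.45, -0.01, 0.04, 0, np.float64(-0.047), 0]
[-0.44, -0.01, 0.08, 0, np.float64(-0.047), 0]
[-0.44, -0.01, 0.11, 0, np.float64(-0.047), 0]
[-0.43, -0.01, 0.14, 0, np.float64(-0.047), 0]
[-0.42, -0.01, 0.17, 0, np.float64(-0.047), 0]
```

play_rows(series=[[[-0.3,-0.05,-0.34,0,-0.05,0,0],[-0.32,-0.05,-0.32,0,-0.05,0,0],[-0.34,-0.05,-0.29,0,-0.05,0,0],[-0.36,-0.05,-0.27,0,-0.05,0,0],[-0.38,-0.02,-0.24,0,-0.05,0,0]]])

```text
clock: 0.6
position: [0.2819, -0.3794, 0.2504]
tool_rot: [-0.683, 1.803, -1.797]
ft_force: [0.1, -0.7, 0.5]
opening: 0.14
```

play_rows(series=[[[-0.4,-0.01,-0.21,0,-0.05,0,0],[-0.41,-0.01,-0.18,0,-0.05,0,0],[-0.42,-0.01,-0.15,0,-0.05,0,0],[-0.43,-0.01,-0.12,0,-0.05,0,0],[-0.44,-0.01,-0.09,0,-0.05,0,0]]])

```text
clock: 1.1
position: [0.3573, -0.1592, 0.2558]
tool_rot: [-0.968, 1.528, -1.522]
ft_force: [0.5, 0.3, -0.5]
opening: 0.002
```

```bash
python3 -c "
from h import *
plan((0.51,0.155,0.24),0.07)"
```

```text
t 1.1 p [ 0.3573 -0.1592  0.2558] F [ 0.5  0.3 -0.5] op 0.002 J [-0.425 -0.054  2.063  0.003  1.135  0.013]
[[-0.425 -0.001  0.905]
 [-0.905  0.003 -0.425]
 [-0.002 -1.    -0.002]]
yaw -0.439 dyaw 0.509 d [ 0.1527  0.3142 -0.0158] rows 8
tilt [ 0.0024 -0.     -0.0024]
[-0.44, 0.02, 0.01, 0, np.float64(-0.041), 0]
[-0.44, 0.02, 0.03, 0, np.float64(-0.041), 0]
[-0.43, 0.02, 0.06, 0, np.float64(-0.041), 0]
[-0.43, 0.02, 0.09, 0, np.float64(-0.041), 0]
[-0.42, 0.02, 0.12, 0, np.float64(-0.041), 0]
[-0.41, 0.02, 0.14, 0, np.float64(-0.041), 0]
[-0.4, 0.02, 0.17, 0, np.float64(-0.041), 0]
[-0.39, 0.02, 0.19, 0, np.float64(-0.041), 0]
```

Motion tracks well.

play_rows(series=[[[-0.44,0,0.01,0,-0.041,0,0],[-0.44,0,0.03,0,-0.041,0,0],[-0.43,0,0.06,0,-0.041,0,0],[-0.43,0,0.09,0,-0.041,0,0],[-0.42,0,0.12,0,-0.041,0,0]]])

```text
clock: 1.6
position: [0.4527, 0.048, 0.2567]
tool_rot: [-1.157, 1.285, -1.282]
ft_force: [0.6, -0.3, 0.3]
opening: -0.002
```

play_rows(series=[[[-0.41,0,0.14,0,-0.041,0,0],[-0.4,0,0.17,0,-0.041,0,0],[-0.3,0,0.15,0,-0.041,0,0],[0,0,0,0,0,0,0],[0,0,0,0,0,0,0]]])

```text
clock: 2.1
position: [0.505, 0.1674, 0.2554]
tool_rot: [-1.256, 1.132, -1.128]
ft_force: [0.2, -0.7, -0.4]
opening: 0.001
```

```bash
cat > look.py <<'E'
import sys
from h import *
t=sys.argv[1]
for n,(a,b,c,d),f in (("top",(100,235,110,240),5),("scene",(170,320,80,250),4)):
    im=bot.get_image(n)[:,:,::-1]; cv2.imwrite(f"pics/{n}{t}.png",im)
    cv2.imwrite(f"pics/{n}{t}z.png",cv2.resize(im[a:b,c:d],None,fx=f,fy=f,interpolation=cv2.INTER_CUBIC)[:600,:800])
E
python3 look.py 1; python3 -c "
from h import *
plan((0.519,0.159,0.175),0.07)"
```

```text
t 2.2 p [0.5049 0.1665 0.2557] F [0.1 0.  0.2] op 0.002 J [0.314 0.183 1.806 0.003 1.152 0.207]
[[ 0.105 -0.     0.994]
 [-0.994  0.003  0.105]
 [-0.003 -1.    -0.   ]]
yaw 0.105 dyaw -0.035 d [ 0.0141 -0.0075 -0.0807] rows 2
tilt [ 0.0001 -0.     -0.003 ]
[0.04, 0.4, 0.07, 0, np.float64(0.011), 0]
[0.04, 0.4, 0.07, 0, np.float64(0.011), 0]
```

View pics/scene1.png

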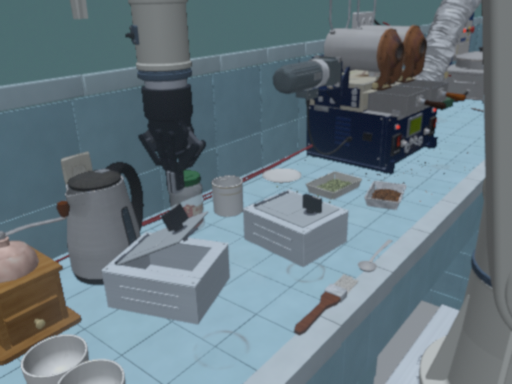

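Scene view: the shut fingertips (about (178,200)) hang over the hatch's front-left corner (about (179,242)). Next I lower the arm.

play_rows(series=[[[0.04,0.35,0.09,0,0.01,0,0],[0.04,0.35,0.09,0,0.01,0,0],[0,0.05,0,0,0,0,0],[0,0,0,0,0,0,0],[0,0,0,0,0,0,0]]])

```text
clock: 2.7
position: [0.5234, 0.1557, 0.1822]
tool_rot: [-1.235, 1.16, -1.159]
ft_force: [-0.1, -0.3, 1.0]
opening: 0.002
```

```bash
python3 look.py 2; python3 -c "
from h import *
plan((0.522,0.160,0.175),0.07)"
```

```text
t 2.8 p [0.5239 0.1561 0.1827] F [ 0.3 -0.2  0.2] op 0.002 J [0.285 0.284 1.852 0.003 1.001 0.217]
[[ 0.066  0.004  0.998]
 [-0.998  0.004  0.066]
 [-0.004 -1.     0.004]]
yaw 0.066 dyaw 0.004 d [-0.0019  0.0039 -0.0077] rows 1
tilt [-0.0041  0.     -0.0035]
[-0.04, 0.08, -0.02, 0, np.float64(-0.002), 0]
```

View pics/scene2z.png

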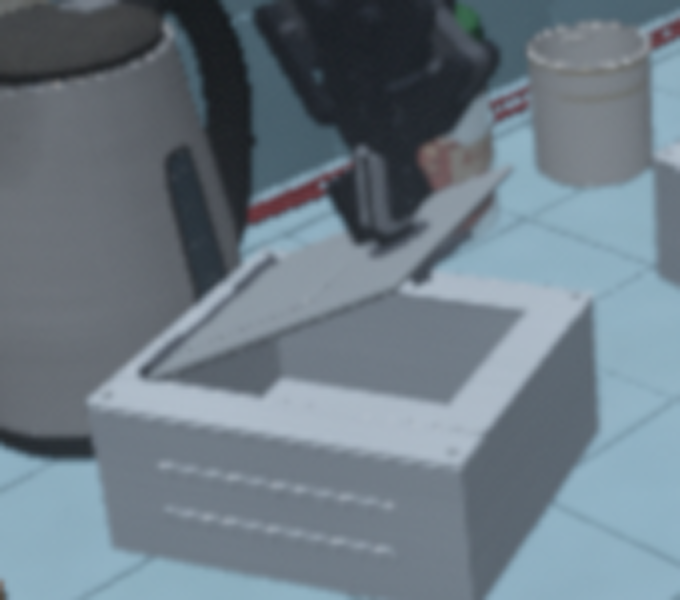

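View pics/top2z.png

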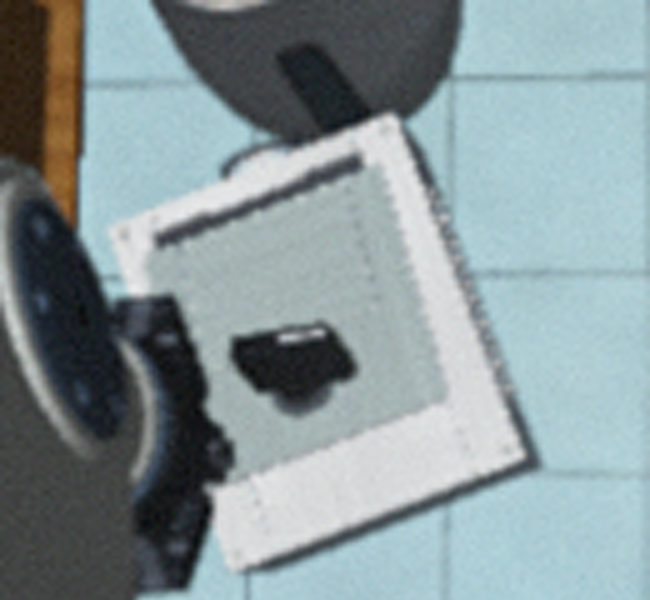

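play_rows(series=[[[-0.04,0.08,-0.02,0,0,0,0],[0,0.1,0,0,0,0,0],[0,0.1,0,0,0,0,0],[0,0.1,0,0,0,0,0],[0,0.1,0,0,0,0,0]]])

```text
clock: 3.3
position: [0.5234, 0.1617, 0.135]
tool_rot: [-1.229, 1.155, -1.16]
ft_force: [-1.0, 0.2, 1.0]
opening: -0.002
```

```bash
python3 -c "
from h import *
plan((0.519,0.159,0.0955),0.07,10)"
```

```text
t 3.3 p [0.5234 0.1617 0.135 ] F [-1.   0.2  1. ] op -0.002 J [0.295 0.343 1.893 0.003 0.894 0.226]
[[ 0.067  0.01   0.998]
 [-0.998  0.006  0.067]
 [-0.005 -1.     0.01 ]]
yaw 0.067 dyaw 0.003 d [-0.0044 -0.0027 -0.0395] rows 4
tilt [-0.0105  0.     -0.0051]
[0.01, 0.1, -0.01, 0, np.float64(-0.0), 0]
[0.01, 0.1, -0.01, 0, np.float64(-0.0), 0]
[0.01, 0.1, -0.01, 0, np.float64(-0.0), 0]
[0.01, 0.1, -0.01, 0, np.float64(-0.0), 0]
```

play_rows(series=[[[0.01,0.09,-0.02,0,0,0,0],[0.01,0.09,-0.02,0,0,0,0],[0.01,0.09,-0.02,0,0,0,0],[0.01,0.08,0,0,0,0,0],[0,0.03,0,0,0,0,0]]])

```text
clock: 3.8
position: [0.5172, 0.1573, 0.0947]
tool_rot: [-1.23, 1.156, -1.16]
ft_force: [-21.3, -4.5, 77.0]
opening: -0.001
```

```bash
python3 look.py 3; python3 -c "
from h import *
st()"
```

```text
t 3.9 p [0.5171 0.1573 0.0951] F [-13.5  -1.9  38.8] op -0.0 J [0.291 0.392 1.933 0.004 0.806 0.22 ]
[[ 0.067  0.009  0.998]
 [-0.998  0.006  0.067]
 [-0.005 -1.     0.009]]
```

View pics/scene3z.png

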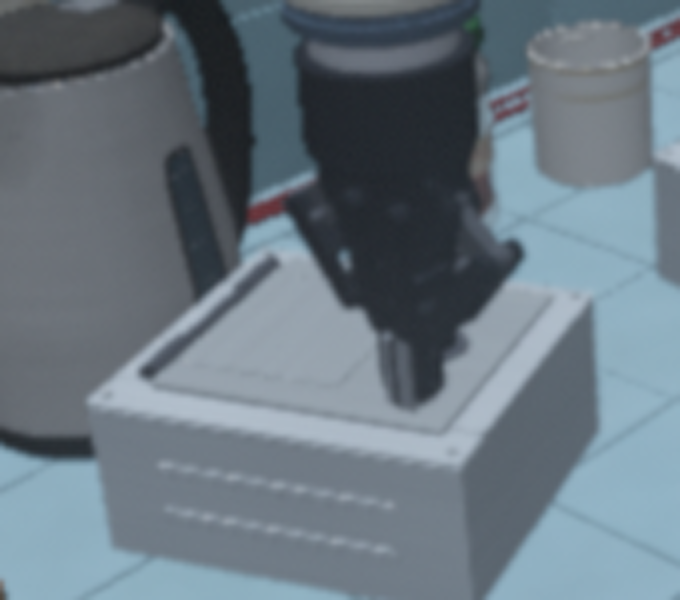

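The hatch lies flush with the frame under the fingertip at scene-zoom (405,395). I'll back off up and out to the side for a clear view of the wing.

play_rows(series=[[[0,-0.25,0,0,0,0,0],[0,-0.45,0,0,0,0,0],[0,-0.45,0,0,0,0,0],[0.3,-0.2,-0.3,0,0,0,0.5],[0.3,0,-0.35,0,0,0,0.5]]])

```text
clock: 4.4
position: [0.4574, 0.0927, 0.2337]
tool_rot: [-1.23, 1.152, -1.159]
ft_force: [0.7, -1.0, -0.0]
opening: 0.332
```

play_rows(series=[[[0.3,0,-0.35,0,0,0,0.5],[0.3,0,-0.3,0,0,0,0.5],[0.3,0,-0.2,0,0,0,0.5],[0,0,0,0,0,0,0.5],[0,0,0,0,0,0,0.5]]])

```text
clock: 4.9
position: [0.3723, -0.0087, 0.2319]
tool_rot: [-1.228, 1.151, -1.162]
ft_force: [0.4, 0.4, 0.1]
opening: 0.5
```

```bash
python3 look.py 4; python3 -c "
from h import *
st()"
```

```text
t 5.0 p [ 0.3727 -0.0081  0.2318] F [-0.6  1.   0.3] op 0.501 J [-0.03  -0.068  2.134  0.005  1.063 -0.102]
[[ 0.07   0.013  0.997]
 [-0.998  0.004  0.07 ]
 [-0.003 -1.     0.013]]
```

View pics/scene4z.png

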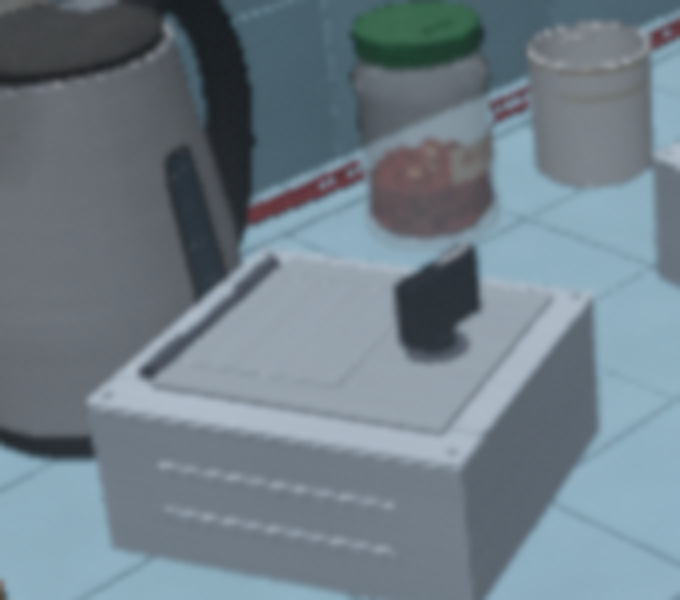

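View pics/top4z.png

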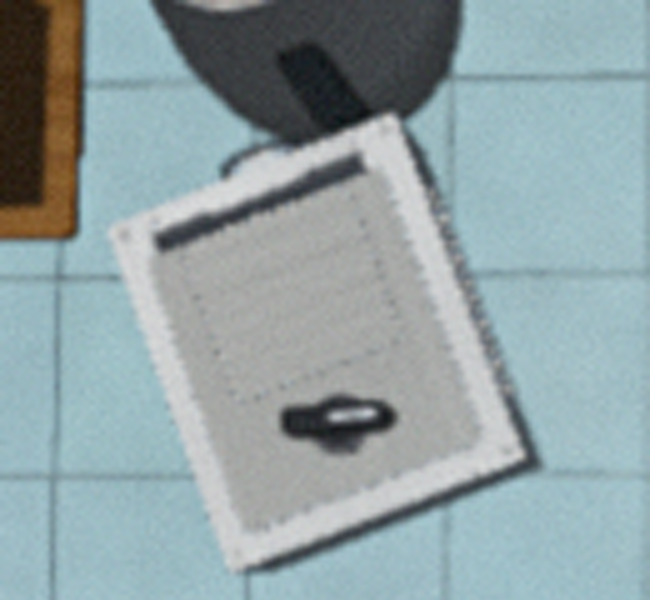

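Both views show the hatch flush. The wing runs from zoom (283,421) to the nose at (397,412), with the white line at about (330..380, 414). I'll measure it on the plane z = 0.1375.

Run:
```python
from h import *
im=cv2.imread("pics/top4.png"); f=5
c=cv2.resize(im[185:200,160:195],None,fx=8,fy=8,interpolation=cv2.INTER_CUBIC)
x0,y0=160,185
g=cv2.cvtColor(c,cv2.COLOR_BGR2GRAY)
m=((g<75)*255).astype(np.uint8)
n,l,s,ce=cv2.connectedComponentsWithStats(m)
k=1+np.argmax(s[1:,4]); cn=cv2.findContours(((l==k)*255).astype(np.uint8),cv2.RETR_EXTERNAL,cv2.CHAIN_APPROX_NONE)[0][0]
P=lambda x,y:((x+.5)/8-.5+x0,(y+.5)/8-.5+y0)
r=cv2.minAreaRect(cn); print('rect',r, P(*r[0]))
W=np.array([onz("top",P(*p[0]),0.1375)[:2] for p in cn]).astype(np.float32)
r=cv2.minAreaRect(W*1000); print('world rect mm',r)
cv2.imwrite("pics/w4.png",np.hstack([cv2.resize(c,None,fx=2,fy=2),cv2.cvtColor(cv2.resize(m,None,fx=2,fy=2),cv2.COLOR_GRAY2BGR)])[:, :800] if 0 else np.vstack([cv2.resize(c,None,fx=2,fy=2),cv2.cvtColor(cv2.resize(m,None,fx=2,fy=2),cv2.COLOR_GRAY2BGR)]))
# white line
f8=cv2.fillConvexPoly(np.zeros_like(m),cv2.convexHull(cn),255)
f8=cv2.erode(f8,np.ones((9,9)))
wm=((g>105)&(f8>0)); ys,xs=np.nonzero(wm)
Wl=np.array([onz("top",P(x,y),0.1375)[:2] for x,y in zip(xs,ys)])
mu=Wl.mean(0);u,sv,vt=np.linalg.svd(Wl-mu,full_matrices=False); d=vt[0]; t=(Wl-mu)@d
print('line',mu,d,np.arctan2(d[1],d[0]),t.min(),t.max())
Z=lambda x,y:(x/5+110-.4,y/5+100-.4)
print('ends', onz("top",Z(283,421),.1375), onz("top",Z(397,412),.1375))
hp=[onz("top",Z(*p),0.0955) for p in ((155,262),(250,528),(480,448),(380,178))]
print('hatch',[p.round(4) for p in hp])
S=lambda x,y:(x/4+80-.4,y/4+170-.4)
for p in ((397,283),(475,245)): print('scene top corner',onz("scene",S(*p),.1375).round(4))
```

```text
rect ((136.5, 18.0), (36.0, 167.0), 90.0) (176.625, 186.8125)
world rect mm ((535.4276123046875, 109.25267028808594), (50.75836944580078, 10.80644416809082), 89.83830261230469)<stdin>:19: RuntimeWarning: Mean of empty slice.
  ret = ret.dtype.type(ret / rcount)
Traceback (most recent call last):
numpy.linalg.LinAlgError: 1-dimensional array given. Array must be at least two-dimensional
```

View pics/w4.png

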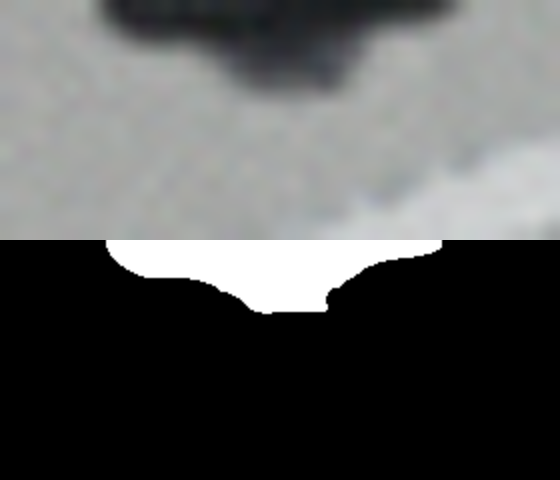

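The crop cut the wing off at its upper edge, so I shift the crop up.

Run:
```python
from h import *
im=cv2.imread("pics/top4.png")
x0,y0=160,174
c=cv2.resize(im[y0:y0+22,x0:x0+35],None,fx=8,fy=8,interpolation=cv2.INTER_CUBIC)
g=cv2.cvtColor(c,cv2.COLOR_BGR2GRAY)
m=((g<75)*255).astype(np.uint8)
P=lambda x,y:((x+.5)/8-.5+x0,(y+.5)/8-.5+y0)
n,l,s,ce=cv2.connectedComponentsWithStats(m); k=1+np.argmax(s[1:,4])
cn=cv2.findContours(((l==k)*255).astype(np.uint8),cv2.RETR_EXTERNAL,cv2.CHAIN_APPROX_NONE)[0][0]
W=np.array([onz("top",P(*p[0]),0.1375)[:2] for p in cn]).astype(np.float32)
r=cv2.minAreaRect(W*1000); print('world rect mm',r)
f8=cv2.erode(cv2.fillConvexPoly(np.zeros_like(m),cv2.convexHull(cn),255),np.ones((9,9)))
ys,xs=np.nonzero((g>110)&(f8>0))
Wl=np.array([onz("top",P(x,y),0.1375)[:2] for x,y in zip(xs,ys)])
mu=Wl.mean(0);u,sv,vt=np.linalg.svd(Wl-mu,full_matrices=False); d=vt[0]; t=(Wl-mu)@d
print('line',mu,d,np.arctan2(d[1],d[0]),t.min(),t.max())
Z=lambda x,y:(x/5+110-.4,y/5+100-.4)
print('ends', onz("top",Z(283,421),.1375), onz("top",Z(397,412),.1375))
hp=[onz("top",Z(*p),0.0955) for p in ((155,262),(250,528),(480,448),(380,178))]
print('hatch',[p.round(4) for p in hp])
S=lambda x,y:(x/4+80-.4,y/4+170-.4)
for p in ((397,283),(475,245)): print('scene top corner',onz("scene",S(*p),.1375).round(4))
cv2.imwrite("pics/w4b.png",np.vstack([cv2.resize(c,None,fx=1.6,fy=1.6),cv2.cvtColor(cv2.resize(m,None,fx=1.6,fy=1.6),cv2.COLOR_GRAY2BGR)]))
```

```text
world rect mm ((541.914306640625, 108.058349609375), (23.739479064941406, 53.783573150634766), 0.7043611407279968)
line [0.54591174 0.10107794] [-0.10385163  0.9945928 ] 1.6748355451538512 -0.011708916662889647 0.011742264185875904
ends [0.54273874 0.13461615 0.1375    ] [0.54689424 0.07926029 0.1375    ]
hatch [array([0.6274, 0.2136, 0.0955]), array([0.4923, 0.1618, 0.0955]), array([0.5322, 0.0457, 0.0955]), array([0.6694, 0.0982, 0.0955])]
scene top corner [0.5461 0.1359 0.1375]
scene top corner [0.5446 0.0873 0.1375]
```

View pics/w4b.png

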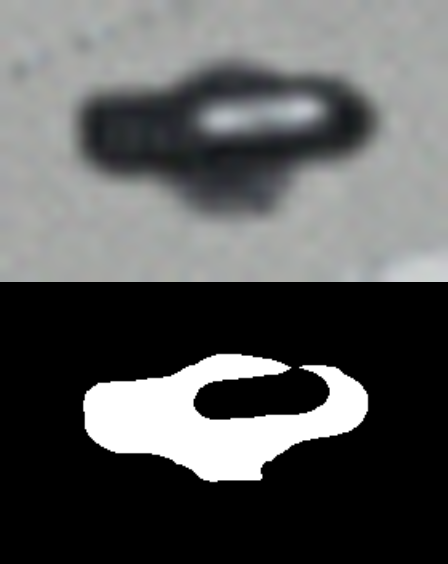

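```bash
python3 -c "
from h import *
plan((0.545,0.113,0.2),0.09)"
```

```text
t 5.0 p [ 0.3727 -0.0081  0.2318] F [-0.6  1.   0.3] op 0.501 J [-0.03  -0.068  2.134  0.005  1.063 -0.102]
[[ 0.07   0.013  0.997]
 [-0.998  0.004  0.07 ]
 [-0.003 -1.     0.013]]
yaw 0.07 dyaw 0.02 d [ 0.1723  0.1211 -0.0318] rows 5
tilt [-0.0129  0.     -0.0034]
[-0.22, 0.06, 0.36, 0, np.float64(-0.003), 0]
[-0.22, 0.06, 0.36, 0, np.float64(-0.003), 0]
[-0.21, 0.06, 0.36, 0, np.float64(-0.003), 0]
[-0.21, 0.06, 0.36, 0, np.float64(-0.003), 0]
[-0.21, 0.06, 0.36, 0, np.float64(-0.003), 0]
```

play_rows(series=[[[-0.27,0.05,0.44,-0.01,-0.01,0,0.5],[-0.27,0.05,0.44,0,-0.01,0,0.5],[-0.27,0.05,0.44,0,0,0,0.5],[-0.25,0.05,0.4,0,0,0,0.5],[0,0,0,0,0,0,0.5]]])

```text
clock: 5.5
position: [0.5373, 0.1187, 0.2105]
tool_rot: [-1.255, 1.133, -1.128]
ft_force: [-0.4, 1.1, -0.5]
opening: 0.497
```

```bash
python3 -c "
from h import *
plan((0.545,0.113,0.16),0.09,15)"
```

```text
t 5.5 p [0.5373 0.1187 0.2105] F [-0.4  1.1 -0.5] op 0.497 J [0.212 0.259 1.815 0.004 1.067 0.105]
[[ 0.105 -0.001  0.994]
 [-0.994  0.003  0.105]
 [-0.003 -1.    -0.   ]]
yaw 0.106 dyaw -0.016 d [ 0.0077 -0.0057 -0.0505] rows 4
tilt [ 0.0005 -0.     -0.0034]
[0.02, 0.13, 0.02, 0, np.float64(0.002), 0]
[0.02, 0.13, 0.02, 0, np.float64(0.002), 0]
[0.02, 0.13, 0.02, 0, np.float64(0.002), 0]
[0.02, 0.13, 0.02, 0, np.float64(0.002), 0]
```

play_rows(series=[[[0.03,0.17,0.03,0,0.004,0,0.5],[0.02,0.17,0.03,0,0.004,0,0.5],[0.01,0.15,0.01,0,0,0,0.5],[0,0,0,0,0,0,0.5],[0,0,0,0,0,0,0.5]]])

```text
clock: 6.0
position: [0.5469, 0.1207, 0.1567]
tool_rot: [-1.256, 1.138, -1.129]
ft_force: [-0.2, -0.2, 0.6]
opening: 0.503
```

```bash
python3 look.py 5; python3 -c "
from h import *
plan((0.545,0.113,0.108),0.09,15)"
```

```text
t 6.1 p [0.5469 0.1205 0.1572] F [-0.7  0.4  0.3] op 0.499 J [0.212 0.338 1.84  0.005 0.966 0.107]
[[ 0.102 -0.004  0.995]
 [-0.995  0.003  0.102]
 [-0.004 -1.    -0.003]]
yaw 0.102 dyaw -0.012 d [-0.0019 -0.0075 -0.0492] rows 4
tilt [ 0.0032 -0.     -0.0036]
[0.02, 0.12, -0.01, 0, np.float64(0.002), 0]
[0.02, 0.12, -0.01, 0, np.float64(0.002), 0]
[0.02, 0.12, -0.01, 0, np.float64(0.002), 0]
[0.02, 0.12, -0.01, 0, np.float64(0.002), 0]
```

View pics/scene5z.png

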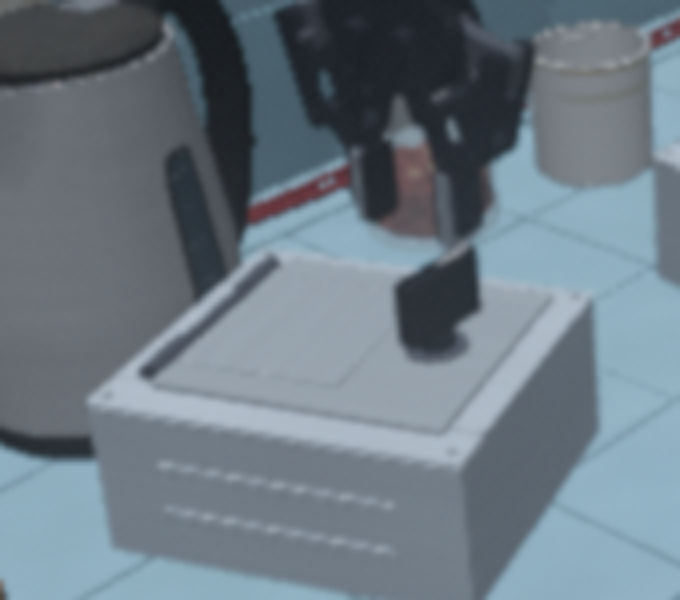

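The fingers straddle the wing: the tips are at zoom (380,215) and (460,240), with the wing below at (435,300). They sit about 7 mm too far in +y, so I correct that while lowering.

play_rows(series=[[[0.07,0,-0.02,0,0.006,0,0.5],[0.01,0.12,0,0,0,0,0.5],[0.01,0.12,0,0,0,0,0.5],[0,0.12,0,0,0,0,0.5],[0,0.08,0,0,0,0,0.5]]])

```text
clock: 6.6
position: [0.5472, 0.1107, 0.1129]
tool_rot: [-1.246, 1.142, -1.14]
ft_force: [-0.2, -0.1, 0.1]
opening: 0.499
```

```bash
python3 look.py 6; python3 -c "
from h import *
plan((0.545,0.113,0.108),0.09,15)"
```

```text
t 6.7 p [0.5467 0.1107 0.1126] F [-0.9  0.5 -0.1] op 0.497 J [0.195 0.393 1.879 0.005 0.869 0.1  ]
[[ 0.091  0.     0.996]
 [-0.996  0.004  0.091]
 [-0.004 -1.     0.001]]
yaw 0.091 dyaw -0.001 d [-0.0017  0.0023 -0.0046] rows 1
tilt [-0.0006  0.     -0.0039]
[-0.02, 0.05, -0.01, 0, np.float64(0.001), 0]
```

View pics/scene6z.png

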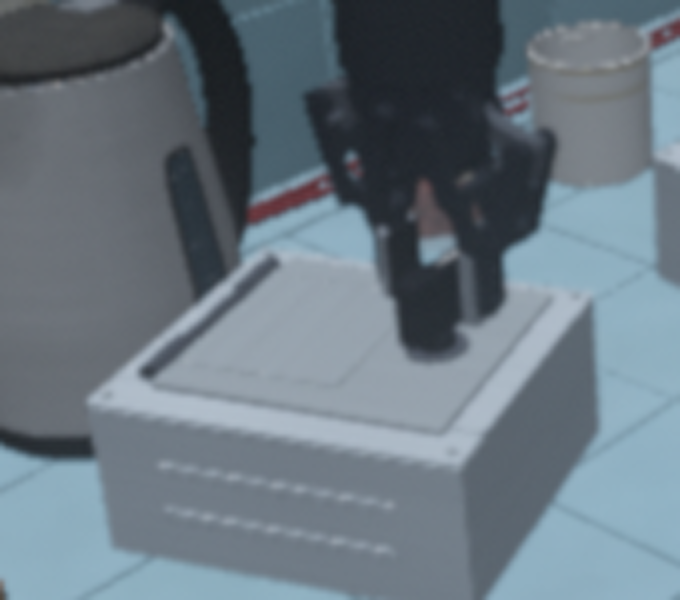

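The wing is between the fingers, with the far finger at (395,270) and the near one at (475,290). I close gently.

play_rows(series=[[[-0.02,0.03,-0.01,0,0,0,0.5],[0,0,0,0,0,0,0],[0,0,0,0,0,0,0],[0,0,0,0,0,0,0],[0,0,0,0,0,0,0]]], grip_force=40)

```text
clock: 7.2
position: [0.5452, 0.113, 0.1095]
tool_rot: [-1.249, 1.143, -1.139]
ft_force: [0.8, -0.1, -5.2]
opening: 0.152
```

```bash
python3 -c "
from h import *
s,R=st(); print(s['wrist_torque'].round(2))"
```

```text
t 7.2 p [0.5452 0.113  0.1095] F [ 0.8 -0.1 -5.2] op 0.152 J [0.199 0.396 1.883 0.005 0.863 0.104]
[[ 0.092 -0.     0.996]
 [-0.996  0.004  0.092]
 [-0.004 -1.    -0.   ]]
[-0.09 -0.18  0.03]
```

Gripped: the opening is 13 mm and the forces are small. I turn clockwise, which is +y of the tool, and watch the forces.

play_rows(series=[[[0,0,0,0,0.06,0,0],[0,0,0,0,0.06,0,0],[0,0,0,0,0.06,0,0],[0,0,0,0,0.06,0,0],[0,0,0,0,0.06,0,0]]])

```text
clock: 7.7
position: [0.5428, 0.1133, 0.1095]
tool_rot: [-0.997, 1.5, -1.489]
ft_force: [-2.8, 0.6, -0.7]
opening: 0.154
```

```bash
python3 look.py 7; python3 -c "
from h import *
s,R=st(); print(np.arctan2(R[1,2],R[0,2]),s['wrist_torque'].round(2))"
```

```text
t 7.8 p [0.5428 0.1132 0.1095] F [-3.7  1.4 -0.2] op 0.158 J [0.2   0.395 1.885 0.006 0.866 0.589]
[[-0.383 -0.004  0.924]
 [-0.924  0.004 -0.383]
 [-0.002 -1.    -0.006]]
-0.39301395340169276 [ 0.15  0.32 -0.11]
```

View pics/scene7z.png

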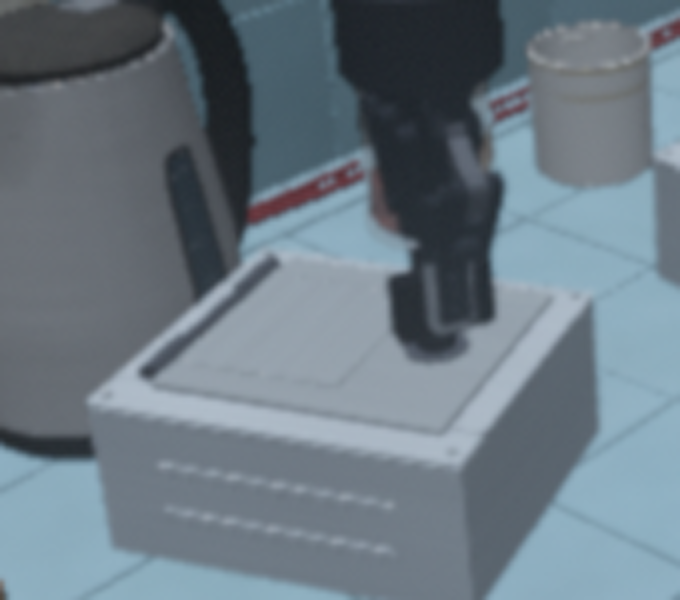

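The wing turns with the fingers and the hatch stays shut. About 0.8 rad remains.

play_rows(series=[[[0,0,0,0,0.06,0,0],[0,0,0,0,0.06,0,0],[0,0,0,0,0.06,0,0],[0,0,0,0,0.06,0,0],[0,0,0,0,0.06,0,0]]])

```text
clock: 8.3
position: [0.5409, 0.1146, 0.1095]
tool_rot: [-0.674, 1.821, -1.805]
ft_force: [-3.6, 2.5, -0.4]
opening: 0.151
```

```bash
python3 -c "
from h import *
s,R=st(); print(np.arctan2(R[1,2],R[0,2]),s['wrist_torque'].round(2))"
```

```text
t 8.3 p [0.5409 0.1146 0.1095] F [-3.6  2.5 -0.4] op 0.151 J [0.202 0.394 1.886 0.009 0.868 1.06 ]
[[-0.76  -0.008  0.649]
 [-0.649  0.006 -0.76 ]
 [ 0.002 -1.    -0.009]]
-0.8640959826858559 [0.35 0.19 0.08]
```

play_rows(series=[[[0,0,0,0,0.06,0,0],[0,0,0,0,0.06,0,0],[0,0,0,0,0.05,0,0],[0,0,0,0,0.03,0,0],[0,0,0,0,0,0,0]]])

```text
clock: 8.8
position: [0.5399, 0.116, 0.1095]
tool_rot: [-0.407, 2.017, -1.999]
ft_force: [-1.4, -0.0, -1.1]
opening: 0.158
```

```bash
python3 look.py 8; python3 -c "
from h import *
s,R=st(); print(np.arctan2(R[1,2],R[0,2]),s['wrist_torque'].round(2))"
```

```text
t 8.9 p [0.54   0.116  0.1095] F [-2.2  0.7 -1.2] op 0.157 J [0.203 0.394 1.887 0.012 0.868 1.372]
[[-0.923 -0.009  0.384]
 [-0.384  0.007 -0.923]
 [ 0.005 -1.    -0.01 ]]
-1.1763624430771067 [-0.08 -0.05  0.02]
```

View pics/scene8z.png

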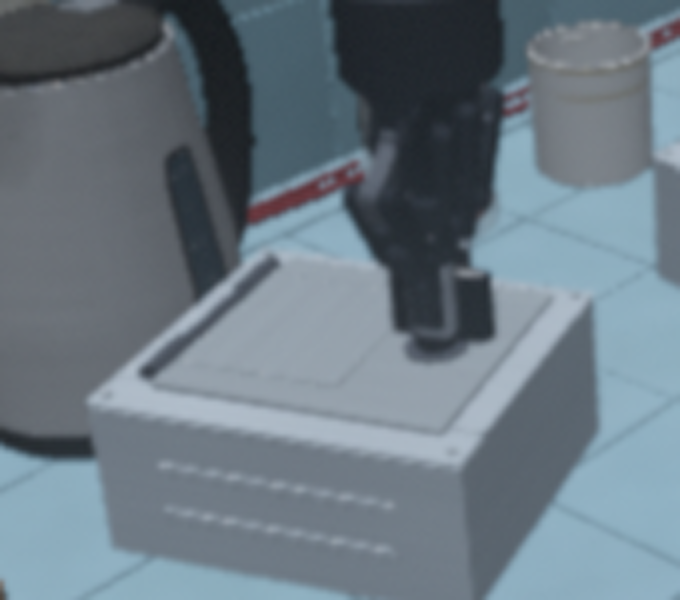

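The nose now points to the front, at (475,290). I nudge a little further to feel for the stop.

play_rows(series=[[[0,0,0,0,0.03,0,0],[0,0,0,0,0.03,0,0],[0,0,0,0,0.02,0,0],[0,0,0,0,0,0,0],[0,0,0,0,0,0,0]]])

```text
clock: 9.4
position: [0.5398, 0.1164, 0.1096]
tool_rot: [-0.303, 2.081, -2.065]
ft_force: [-2.2, 1.0, -1.3]
opening: 0.153
```

```bash
python3 -c "
from h import *
s,R=st(); print(np.arctan2(R[1,2],R[0,2]),s['wrist_torque'].round(2))"
```

```text
t 9.4 p [0.5398 0.1164 0.1096] F [-2.2  1.  -1.3] op 0.153 J [0.205 0.393 1.887 0.01  0.868 1.486]
[[-0.96  -0.008  0.279]
 [-0.279  0.006 -0.96 ]
 [ 0.006 -1.    -0.008]]
-1.287842810366713 [0.14 0.11 1.6 ]
```

The moment about z rose to 1.6 N m, so the knob is at its stop. I open the fingers, then lift straight up.

play_rows(series=[[[0,0,0,0,-0.02,0,0],[0,0,0,0,0,0,0.5],[0,0,0,0,0,0,0.5],[0,0,0,0,0,0,0.5],[0,0,0,0,0,0,0.5]]])

```text
clock: 9.9
position: [0.5414, 0.1162, 0.1103]
tool_rot: [-0.328, 2.063, -2.046]
ft_force: [-0.6, -0.1, -0.3]
opening: 0.499
```

play_rows(series=[[[0,-0.15,0,0,0,0,0.5],[0,-0.3,0,0,0,0,0.5],[0,-0.4,0,0,0,0,0.5],[0,-0.4,0,0,0,0,0.5],[0.2,0,0.35,0,0,0,0.5]]])

```text
clock: 10.4
position: [0.5345, 0.0774, 0.2388]
tool_rot: [-0.328, 2.065, -2.046]
ft_force: [1.4, 0.1, -0.3]
opening: 0.504
```

play_rows(series=[[[0.35,0,0.3,0,0,0,0.5],[0.35,0,0.3,0,0,0,0.5],[0.35,0,0.3,0,0,0,0.5],[0,0,0,0,0,0,0.5],[0,0,0,0,0,0,0.5]]])

```text
clock: 10.9
position: [0.4603, -0.0471, 0.2411]
tool_rot: [-0.317, 2.063, -2.048]
ft_force: [-0.2, -0.1, 0.4]
opening: 0.499
```

```bash
python3 look.py 9; python3 -c "
from h import *
st()"
```

```text
t 11.0 p [ 0.4607 -0.0462  0.2409] F [0.2 0.1 0. ] op 0.502 J [-0.109  0.087  1.955  0.008  1.101  1.149]
[[-0.953 -0.     0.304]
 [-0.304  0.007 -0.953]
 [-0.002 -1.    -0.007]]
```

View pics/top9z.png

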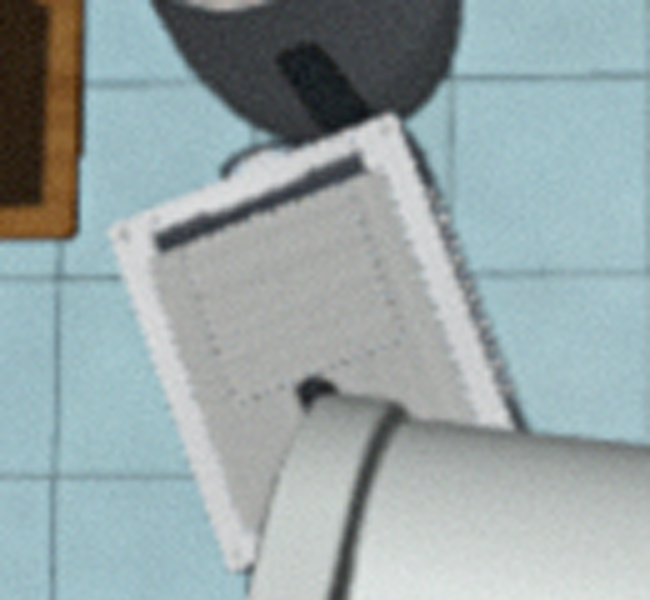

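View pics/scene9z.png

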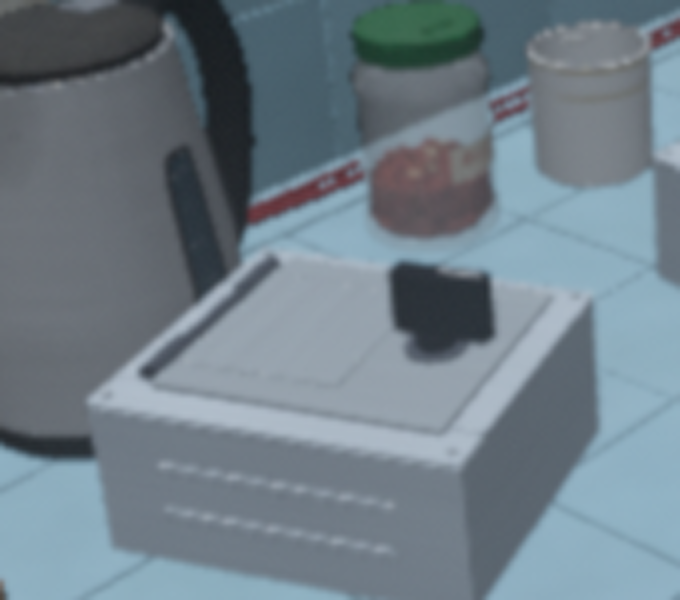

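The scene view shows the hatch flat and the nose to the front. The arm hides the wing in the top view, so I move it aside for one check of the angle.

play_rows(series=[[[0.2,0,0.4,0,0,0,0.5],[0.2,0,0.4,0,0,0,0.5],[0.2,0,0.4,0,0,0,0.5],[0.2,0,0.4,0,0,0,0.5],[0,0,0,0,0,0,0.5]]])

```text
clock: 11.5
position: [0.4391, -0.2237, 0.2396]
tool_rot: [-0.328, 2.053, -2.038]
ft_force: [-0.1, 1.1, 0.0]
opening: 0.5
```

```bash
python3 look.py 10; python3 -c "
from h import *
st()"
```

```text
t 11.6 p [ 0.4392 -0.2203  0.2393] F [0.1 0.5 0.1] op 0.5 J [-0.475  0.136  1.902  0.011  1.106  0.768]
[[-0.948  0.002  0.317]
 [-0.317  0.01  -0.948]
 [-0.005 -1.    -0.009]]
```

View pics/top10z.png

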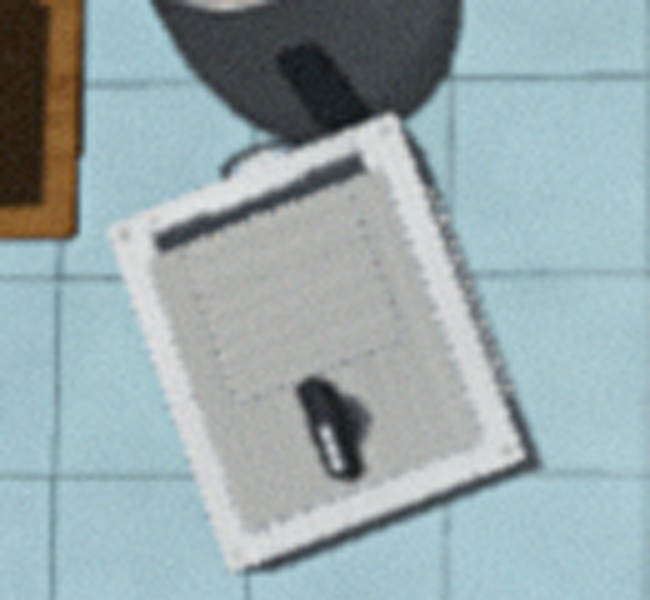

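The wing runs from (313,382) to the nose at (348,478), a slope of 0.365. The box side's slope is 0.371, so the nose is square to the front edge, at the stop. I hand in.

```bash
python3 -c "
from bench import bot
print(bot.job_done())"
```

```text
the job is handed in; nothing more can be done
None
```

The ajar hatch is pressed shut and its wing knob is turned clockwise to its stop. The arm has let go and is clear of everything. I handed the job in at about 11.6 s; no verdict was reported.

- **Shutting:** I pressed with closed fingertips near the front left corner. Afterwards both camera views showed the hatch flush with the frame and the knob still at about 0.28 rad. At the bottom of the press the wrist force peaked at 77 N for a moment. That is harder than I intended, but under the 120 N limit and on the fingertips only.
- **Turning:** I gripped the wing at 40 N and turned until the moment rose to 1.6 N m, which I took as the stop.
- **Last checks:** In the top picture the wing's direction matches the box side to within about 0.01 rad, so the knob is at about 1.57 rad. The scene picture, taken just before the arm's last move aside, shows the hatch flat.
- **Disagreement:** The two cameras differed by 5–11 mm on the box's front corners (up to 5 mm at the back). I relied on the top view for the wing's position, and the grip came out centred.

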